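Reset the filter timer and snap the port cap on

TASK

Finish the filter change on the benchtop water filter: first swing the orange sprung lever all the way to its stop and let it spring back by itself. Then take the blue cap and press it down onto the black stud of the filter until it clicks, and keep pressing so that the orange sealing ring under it is squeezed down; finish while still holding the cap pressed down firmly. Leave the salt shaker and the jam jar where they stand.

Things in the scene. Friction and masses are not known exactly. Their poses are not given: they have to be found in the camera images.
- filter_unit: The water filter: fixed white box with grey top plate, 110 mm deep (x), 250 mm wide (y), top plate 60 mm above the worktop; place and yaw vary. Origin under its centre, z up, y to its left. Black stud near its right end, orange lever near its left end.
- stud_top (a point): Centre of the top of the upright black stud; axes as the box. The stud is 24 mm in diameter, rises 26 mm above the top plate and tapers to 17 mm over its last 5 mm. Four sprung steel balls stand 3 mm out of its side, centres 9 mm below its top. An orange sprung sealing ring (46 mm across) lies round its foot, upper face 16 mm below the stud's top.
- cap_center (a point): Centre of the loose blue snap cap, half-way up, 28 mm above its underside; z is its axis, up. It stands mouth down on the worktop, 56 mm high: hollow round skirt of 42 mm diameter for the lower 28 mm, flat shoulder, then a solid round grip knob of 28 mm diameter for the upper 28 mm. Mouth opening 26 mm, hollow 24 mm deep, about 50 g.
- snap_cap: The blue cap; origin under its centre. Lowered over the stud it meets the balls with cap_center about 20 mm above stud_top; a push of about 8 to 10 N takes it over them with a click, and the push drops. It then sits about 11 mm above stud_top, lightly on the sealing ring. Pressed on with about 10 N it goes down to about 7 mm, where the ring is on its stop.
- seal_ring (a joint): How far the orange sealing ring under the cap is squeezed down, in m: 0 free, 0.004 on its stop; about 0.001 when the cap has clicked and is not pressed. Its spring takes 1 N at first and 9 N at the stop.
- reset_lever (a joint): Angle of the orange sprung lever in rad: 0 at rest, 1.0 at its stop; it grows counter-clockwise seen from above. Its spring needs about 1 N at the post at rest and 3 N at the stop, and brings it back when let go.
- lever_post (a point): On the axis of the lever's upright round post, 20 mm below the post's top. Post 14 mm in diameter; its top is 56 mm above the box's top plate, the lever's arm is 5 to 12 mm above the plate. It moves with the lever on a 60 mm circle about lever_pivot, from front-left at rest to front-right at the stop: about 57 mm to the box's right (-y).
- lever_pivot (a point): Point on the lever's upright hinge axis, at the same height as lever_post; fixed to the box.
- salt_shaker: Loose salt shaker, grey top, 44 mm diameter, 90 mm high, upright; origin at the centre of its underside. To be left alone. It and the blue cap may stand on either side of the filter.
- jam_jar: Loose jam jar with a red lid, 69 mm across, 86 mm high; origin at the centre of its underside. To be left alone.

How it is judged:
By the outcome, as a careful person would: the job done as asked, in the order asked, and still so for the second after the job is handed in, while the arm keeps its last pose, push and grip.
It also fails if it takes over 48 s, if anything falls off the work surface, if the arm or the gripper's body presses on something with over 40 N, if the wrist force passes 120 N, or if a joint passes its speed limit or range.

ROBOT

A 6-joint arm with a two-finger parallel gripper is mounted at the origin on a cart in front of the work surface, level with it; the furniture and walls round the work are solid. World frame = base frame: x ahead of the robot, y to its left, z up, the work surface at z = 0. Lengths are in m, angles in rad, forces in N, time in s.
With the tool pointing down it reaches from about 0.375 to 0.925 m from the base axis. Payload 5.7 kg.
Tool frame: the origin (TCP) lies on the centre line of the jaws, within the pads' length; the fingertips stand 14 mm ahead of it and the grasp point (between the pads) lies 5 mm behind it; z points along the fingers, y is the direction in which the jaws open and shut (so a half turn about z gives the same grasp; the last joint's range is limited). The gripper opens to 85 mm and grips with 20 to 120 N. Pads are 22 mm wide; open, the fingers measure 114 mm over their backs; the gripper's body (76 mm by 85 mm) begins 54 mm behind the grasp point. The pads swing forward as they close: fully open they stand 13 mm farther back than shut.
Start: joints at [-1.263, 0.359, 1.51, -0, 1.272, -0.115], TCP at [0.246, -0.547, 0.245] pointing down, gripper open.
Joint ranges: [-2.97, 2.97], [-1.01, 2.36], [0.21, 2.38], [-0.96, 4.11], [0.2, 2.71], [-2.98, 2.98]. Speed limits (rad/s): [2.39, 2.39, 3.14, 3.14, 3.14, 3.14].

INTERFACE

Orientations are given as a unit quaternion [w, x, y, z].
In Python, from plant import r, viewer, job_done gives the robot as it stands.
- The arm moves only by the tool step_arm, never from a script. Its arguments are lists of equal length, an entry for each row: "dr": the turn, a rotation vector about the tool's x, y, z as a fraction of full scale, a list of three; "travel": the shift along the tool's x, y, z as a fraction of full scale, a list of three; "gripper": the opening, from 0 (shut) to 1 (fully open). In form: {"dr": [[rx, ry, rz], ...], "travel": [[tx, ty, tz], ...], "gripper": [gripper, ...]}. A call has 1 to 8 rows; each row shifts and turns the commanded pose from where the row before left it, along the tool's axes as they then stand; what a row does not reach is not made up. Full scale, the value 1, is 0.05 m for a shift and 5 degrees for a turn. A row lasts 1/8 s, in which the tool goes at most 62.5 mm and 10.7 degrees, less where a joint would pass 70% of its speed; a pose out of reach is approached as far as the arm can. A call with a number of a shift or a turn outside -1 to 1 is refused whole. A call with a gripper value outside its range is refused whole. The fingers move at their own pace and stop on an object; "force" is the grip in N (left out, the last holds). Time passes only in rows, so rows that do not move let the fingers close. It gives the time, the measured TCP pose, the force and the opening at its end, in the units of the state.
- r.state(): the state, without advancing time (a new reading comes with each control period).
- viewer.capture(name): name is "side" or "top"; returns a dict with "color" (420x560x3 uint8, red, green, blue), "depth" (420x560 float32, m along the optical axis (not along the pixel's ray), 0 where there is no reading), "fx", "fy", "cx", "cy" (pixels), "k1" (the pictures are not rectified: a ray, as slopes to the right and down, at radius r is drawn at 1 + k1 r^2 times it, then the intrinsics apply), "rvec" (rotation vector, rad) and "tvec" (3), from world to camera coordinates, as OpenCV has them. Camera axes: x right, y down, z forward; pixel columns grow to the right and rows downward; lengths in m; the calibration is good to about 2 mm. A picture is of the moment at which its call begins.
- job_done(): hands the job in, once; it reports no verdict.
The state is a dict: "time_s": time; "qpos": joint angles; "dq": joint speeds; "joint_efforts": joint torques, N m; "tcp_pos": TCP position; "tcp_rot": TCP orientation; "ft_force": force on the tool from outside, world axes, zero at the start; "wrist_torque": the same for the moment, N m; "grip_width": finger opening in m.
Only numpy, scipy, OpenCV 4.12 (cv2) and the standard library are available. Lean on these libraries where they do the work, as an engineer would, in place of code of your own. Each camera call takes 0.05 s, during which the arm holds its last target.

## Working session

There is one attempt and no reset: what is moved stays moved. The work goes in short steps, Python scripts to look and compute and a tool call to move; the robot and the scene stay as the last step left them, time stands still between calls to the robot, and variables do not carry over. Pictures are saved under pics/ and viewed, and the job is handed in when it is done.

Besides the shell and the picture viewer there is one more tool, called after ">>>" as name(argument=value, ...) on one line, values as JSON. step_arm: Moves the arm, as the interface text tells. Shift numbers are shares of 0.05 m and turn numbers shares of 5 degrees, none past 1 either way. Its arguments: {"type":"object","properties":{"dr":{"type":"array","items":{"type":"array","items":{"type":"number"}}},"travel":{"type":"array","items":{"type":"array","items":{"type":"number"}}},"gripper":{"type":"array","items":{"type":"number"}},"force":{"type":"number"}},"required":["dr","travel","gripper"]}

```bash
ls; mkdir -p pics; cat > h.py <<'E'
import numpy as np, cv2
from plant import r, viewer, job_done
def grab(n,tag):
    c=viewer.capture(n); np.savez(f'{tag}.npz',**c); cv2.imwrite(f'pics/{tag}.png',c['color'][:,:,::-1]); return c
def load(tag): return {k:v for k,v in np.load(f'{tag}.npz').items()}
def ray(c,uv):
    K=np.array([[c['fx'],0,c['cx']],[0,c['fy'],c['cy']],[0,0,1]],float)
    d=np.array([c['k1'],0,0,0,0],float)
    p=cv2.undistortPoints(np.array(uv,float).reshape(-1,1,2),K,d).reshape(-1,2)
    R=cv2.Rodrigues(np.array(c['rvec'],float))[0];t=np.array(c['tvec'],float).ravel()
    dirs=np.c_[p,np.ones(len(p))]@R   # R^T d
    return -R.T@t,dirs
def plane(c,uv,z):
    o,d=ray(c,uv); s=(z-o[2])/d[:,2]; return o+d*s[:,None]
def cloud(c,m):
    v,u=np.nonzero(m&(c['depth']>0)); o,d=ray(c,np.c_[u,v]); return o+d*c['depth'][v,u][:,None]
E
python3 - <<'E'
from h import *
print(r.state())
for n in('side','top'):
    c=grab(n,n+'0'); print({k:v for k,v in c.items() if k not in('color','depth')})
    print(ray(c,[[280,210]])[0])
E
```

```text
pics
{'time_s': 0.0, 'qpos': array([-1.26310889e+00,  3.59517176e-01,  1.51145498e+00, -2.24179940e-05,
        1.27250470e+00, -1.15068063e-01]), 'dq': array([-0.00077271,  0.00116908, -0.00017644, -0.00167547,  0.00118075,
        0.00123112]), 'joint_efforts': array([-1.31822071e-03, -5.27620411e+01, -2.78622097e+01, -3.87489899e-04,
        1.32874792e-02, -5.18532102e-05]), 'tcp_pos': array([ 0.2459643 , -0.54653339,  0.24443774]), 'tcp_rot': array([-9.36704533e-04,  9.77741653e-01,  2.09810323e-01, -1.01254455e-04]), 'ft_force': array([ 0.42163353, -0.1735378 , -0.44939006]), 'wrist_torque': array([0.03147269, 0.00339802, 0.05973021]), 'grip_width': 0.08547655058165571}
{'fx': 400.2146708757841, 'fy': 400.2146708757841, 'cx': 276.088106346462, 'cy': 208.50722219511596, 'k1': -0.011865928814535185, 'rvec': array([2.05365885, 0.01079272, 0.00981721]), 'tvec': array([-0.58622133,  0.05763232,  1.06107291])}
[ 0.58300172 -0.91096032  0.55055693]
{'fx': 383.8980478924869, 'fy': 383.8980478924869, 'cx': 279.54609873597525, 'cy': 212.29932788380668, 'k1': 0.0063438013748744, 'rvec': array([ 2.14378471, -2.16598016,  0.12212377]), 'tvec': array([-0.00392901,  0.62477456,  1.2067983 ])}
[ 0.47388567 -0.01978872  1.27348404]
```

View pics/side0.png

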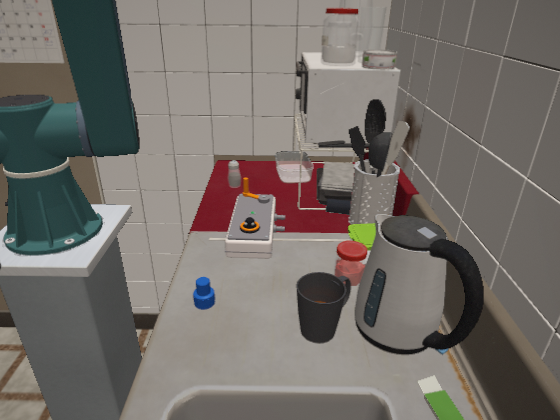

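View pics/top0.png

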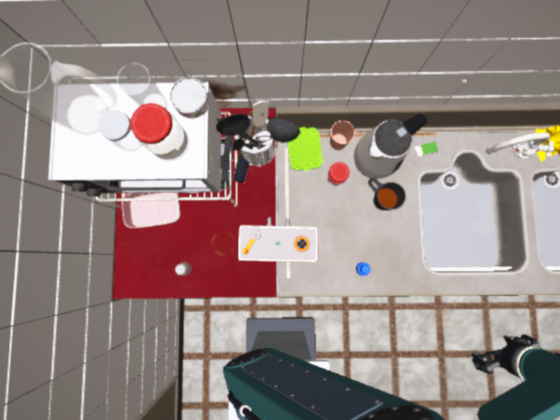

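The side view shows the cap at (204,293), the stud at (250,225), the lever post at (246,185), the salt shaker at (234,173) and the jam jar at (351,262). In the top view the cap is at (363,269), the stud at (302,243) and the lever around (248,243). Next I'll measure them.

```bash
python3 - <<'E'
from h import *
for t in('top0','side0'):
    c=load(t); im=c['color']; x,y,w,h=(215,205,170,85) if t=='top0' else (180,155,120,165)
    cv2.imwrite(f'pics/{t}z.png',cv2.resize(im[y:y+h,x:x+w,::-1],None,fx=4.5 if t=='top0' else 3.6,fy=4.5 if t=='top0' else 3.6,interpolation=cv2.INTER_CUBIC))
    hsv=cv2.cvtColor(im,cv2.COLOR_RGB2HSV)
    for name,lo,hi in(('blue',(100,120,60),(130,255,255)),('orange',(8,150,120),(24,255,255))):
        m=cv2.inRange(hsv,lo,hi); n,l,s,ce=cv2.connectedComponentsWithStats(m)
        for i in range(1,n):
            if s[i,4]<15: continue
            if not(x<ce[i][0]<x+w and y<ce[i][1]<y+h): continue
            P=cloud(c,l==i); print(t,name,s[i],ce[i],'med',np.median(P,0).round(4),'min',P.min(0).round(3),'max',P.max(0).round(3))
            if name=='blue':
                k=P[P[:,2]>.05] if t=='top0' else P
                print('  knob top',k.mean(0) if len(k) else 0, len(k))
c=load('top0')
# box top by depth
v,u=np.mgrid[0:420,0:560]; m=(u>225)&(u<335)&(v>215)&(v<275)&(c['depth']>0)
vv,uu=np.nonzero(m);P=cloud(c,m); s=(abs(P[:,2]-.06)<.008)
rect=cv2.minAreaRect(P[s][:,:2].astype(np.float32)); print('box',rect,np.median(P[s],0),P[:,2].max()); 
E
```

```text
top0 blue [357 263  13  13 135] [362.88148148 268.55555556] med [ 0.4409 -0.2716  0.0474] min [ 0.421 -0.292  0.011] max [ 0.459 -0.256  0.061]
  knob top [ 0.44043858 -0.27609071  0.05585439] 67
top0 orange [295 237  14  14  84] [301.54761905 243.67857143] med [ 0.5203 -0.0795  0.0691] min [ 0.501 -0.099  0.061] max [ 0.542 -0.058  0.075]
top0 orange [243 239  11  15  40] [247.325 247.475] med [0.5063 0.0916 0.0744] min [0.494 0.073 0.065] max [0.537 0.1   0.118]
side0 blue [193 277  21  32 521] [203.2840691  293.65451056] med [ 0.443  -0.2892  0.0281] min [ 0.42  -0.3    0.001] max [ 0.461 -0.263  0.058]
  knob top [ 0.44255839 -0.28790641  0.03132547] 518
side0 orange [242 177  17  22 140] [247.42857143 189.17857143] med [0.5024 0.0922 0.0722] min [ 0.471  0.07  -0.002] max [0.536 0.375 0.116]
side0 orange [240 221  19  10  70] [249.68571429 226.74285714] med [ 0.5255 -0.0897  0.0685] min [ 0.499 -0.102  0.063] max [ 0.543 -0.063  0.08 ]
box ((0.5236795544624329, -0.0024560019373893738), (0.24535895884037018, 0.10771354287862778), 88.49585723876953) [ 0.52178716 -0.00491349  0.05994888] 0.11840106973745979
```

View pics/top0z.png

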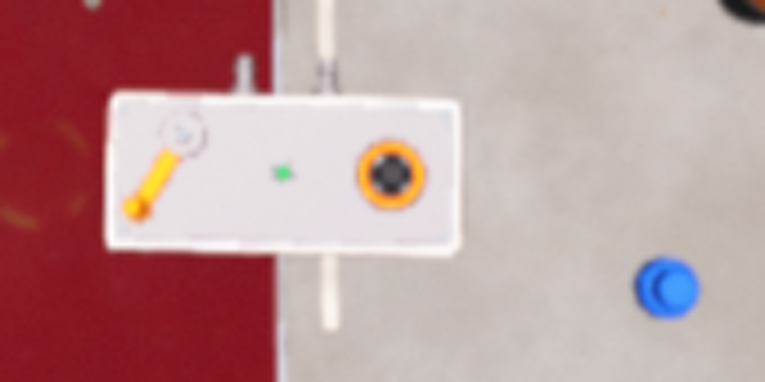

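View pics/side0z.png

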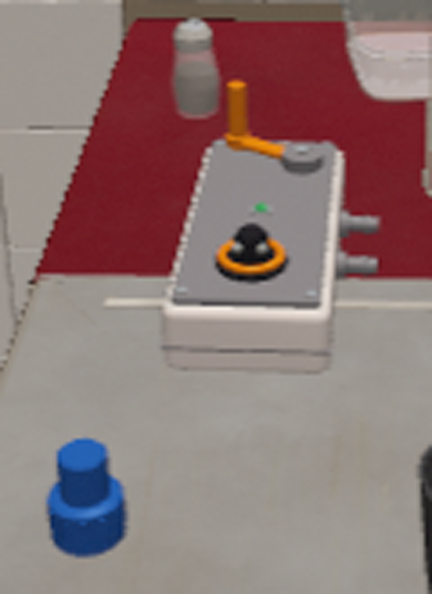

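```bash
python3 - <<'E'
from h import *
c=load('top0');s=load('side0')
zt=lambda a,b:[(a+.5)/4.5-.5+215,(b+.5)/4.5-.5+205]
zs=lambda a,b:[(a+.5)/3.6-.5+180,(b+.5)/3.6-.5+155]
def tri(n,a,b,z):
    print(n,'top',plane(c,[a],z)[0].round(4) if a else '', 'side',plane(s,[b],z)[0].round(4) if b else '')
tri('ring',[301.55,243.68],zs(251,257),.070)
tri('stud',zt(391,173),zs(251,227),.086)
tri('pivot',zt(184,133),zs(303,151),.072)
tri('posttop',zt(137,208),zs(237,84),.116)
tri('knobtop',zt(676,288),zs(83,449),.056)
# cap shoulder / base
tri('capbase',None,zs(87,530),.014)
# shaker, jar
for a in ((182,269),(339,172)): print(plane(c,[a],.088))
# box corners at top plate
tri('c1',zt(108,250),None,.06);tri('c2',zt(458,255),None,.06);tri('c3',zt(460,99),None,.06);tri('c4',zt(112,93),None,.06)
E
```

```text
ring top [ 0.5212 -0.0784  0.07  ] side [ 0.522  -0.0859  0.07  ]
stud top [ 0.5225 -0.0775  0.086 ] side [ 0.5216 -0.0738  0.086 ]
pivot top [0.5523 0.0654 0.072 ] side [0.5517 0.071  0.072 ]
posttop top [0.4997 0.0937 0.116 ] side [0.501  0.0953 0.116 ]
knobtop top [ 0.442  -0.2758  0.056 ] side [ 0.4409 -0.2741  0.056 ]
capbase top  side [ 0.443 -0.292  0.014]
[[0.44698263 0.2895555  0.088     ]]
[[ 0.74429036 -0.19904827  0.088     ]]
c1 top [0.472  0.1194 0.06  ] side 
c2 top [ 0.4662 -0.1244  0.06  ] side 
c3 top [ 0.5751 -0.1282  0.06  ] side 
c4 top [0.5819 0.117  0.06  ] side
```

>>> step_arm(dr=[[0,0,1],[0,0,1],[0,0,1],[0,0,1],[0,0,0.84]], travel=[[0,0,0],[0,0,0],[0,0,0],[0,0,0],[0,0,0]], gripper=[0,0,0,0,0])

```text
time_s: 0.72
tcp_pos: [0.246, -0.5467, 0.2447]
tcp_rot: [-0.001, 1.0, -0.001, -0.0]
ft_force: [0.1, -0.0, 0.6]
grip_width: -0.0003
```

>>> step_arm(dr=[[0,0,0],[0,0,0],[0,0,0],[0,0,0],[0,0,0],[0,0,0],[0,0,0]], travel=[[0.36,-1,0],[0.36,-1,0],[0.36,-1,0],[0.36,-1,0],[0.36,-1,0],[0.36,-1,0],[0.36,-1,0]], gripper=[0,0,0,0,0,0,0])

```text
time_s: 1.6
tcp_pos: [0.3722, -0.1954, 0.2452]
tcp_rot: [-0.0, 1.0, -0.0, -0.0]
ft_force: [0.6, -0.1, 0.3]
grip_width: 0.0003
```

>>> step_arm(dr=[[0,0,0],[0,0,0],[0,0,0],[0,0,0],[0,0,0],[0,0,0],[0,0,0],[0,0,0]], travel=[[0.36,-1,0],[0.36,-1,0],[0.36,-1,0],[0.36,-1,0],[0.36,-1,0],[0.36,-1,0],[0.36,-1,0],[0,0,0]], gripper=[0,0,0,0,0,0,0,0])

```text
time_s: 2.6
tcp_pos: [0.4987, 0.1561, 0.245]
tcp_rot: [-0.001, 1.0, 0.002, 0.0]
ft_force: [0.3, -1.2, 0.1]
grip_width: -0.0003
```

>>> step_arm(dr=[[0,0,0],[0,0,0],[0,0,0],[0,0,0]], travel=[[0,0,1],[0,0,1],[0,0,0.92],[-0.04,0,0]], gripper=[0,0,0,0])

```text
time_s: 3.1
tcp_pos: [0.4923, 0.1515, 0.0965]
tcp_rot: [0.001, 1.0, -0.0, -0.004]
ft_force: [-0.6, -0.6, 0.3]
grip_width: 0.0001
```

```bash
python3 - <<'E'
from h import *
c=grab('side','side1'); im=c['color'][120:260,160:330,::-1]; cv2.imwrite('pics/side1z.png',cv2.resize(im,None,fx=4,fy=4))
E
```

```text
(no output)
```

View pics/side1z.png

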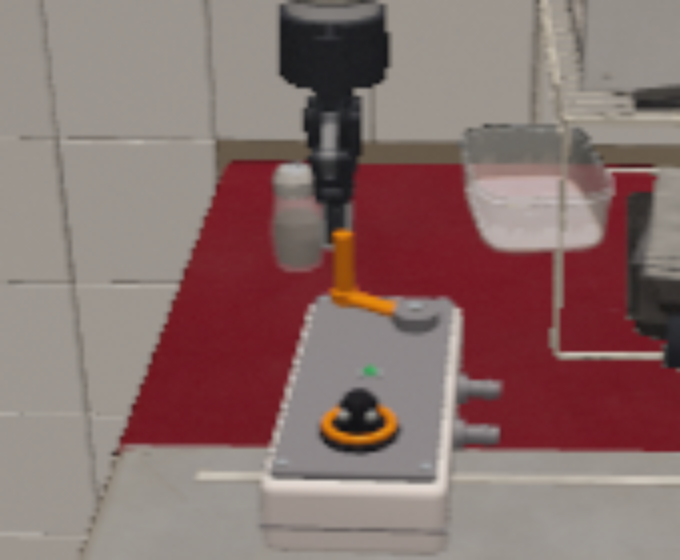

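The closed fingers stand just behind the post and are lined up with it, with the tip at about (338,245) in the crop. Now I'll push right.

>>> step_arm(dr=[[0,0,0],[0,0,0],[0,0,0],[0,0,0],[0,0,0],[0,0,0],[0,0,0],[0,0,0]], travel=[[0.06,0.2,0],[0,0.2,0],[0,0.2,0],[0,0.2,0],[0,0.2,0],[0,0.2,0],[0,0.2,0],[0,0.2,0]], gripper=[0,0,0,0,0,0,0,0])

```text
time_s: 4.15
tcp_pos: [0.4992, 0.0724, 0.0993]
tcp_rot: [-0.0, 1.0, 0.0, 0.0]
ft_force: [1.0, 3.5, -2.3]
grip_width: -0.0004
```

>>> step_arm(dr=[[0,0,0],[0,0,0],[0,0,0]], travel=[[0,0.06,0],[0,0.06,0],[0,0,0]], gripper=[0,0,0])

```text
time_s: 4.53
tcp_pos: [0.4998, 0.067, 0.0995]
tcp_rot: [-0.0, 1.0, 0.0, 0.001]
ft_force: [1.5, 4.1, -0.8]
grip_width: -0.0002
```

>>> step_arm(dr=[[0,0,0],[0,0,0],[0,0,0]], travel=[[0,0.06,0],[0,0.06,0],[0,0,0]], gripper=[0,0,0])

```text
time_s: 4.9
tcp_pos: [0.5, 0.0617, 0.0997]
tcp_rot: [-0.001, 1.0, -0.0, 0.001]
ft_force: [2.5, 7.6, -0.7]
grip_width: -0.0001
```

>>> step_arm(dr=[[0,0,0],[0,0,0],[0,0,0]], travel=[[0,0.04,0],[0,0.04,0],[0,0,0]], gripper=[0,0,0])

```text
time_s: 5.28
tcp_pos: [0.5003, 0.0605, 0.0997]
tcp_rot: [-0.003, 1.0, -0.001, 0.001]
ft_force: [5.1, 21.7, -2.2]
grip_width: -0.0
```

```bash
python3 - <<'E'
from h import *
c=grab('side','side2'); im=c['color'][120:260,160:330,::-1]; cv2.imwrite('pics/side2z.png',cv2.resize(im,None,fx=4,fy=4))
E
```

```text
(no output)
```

View pics/side2z.png

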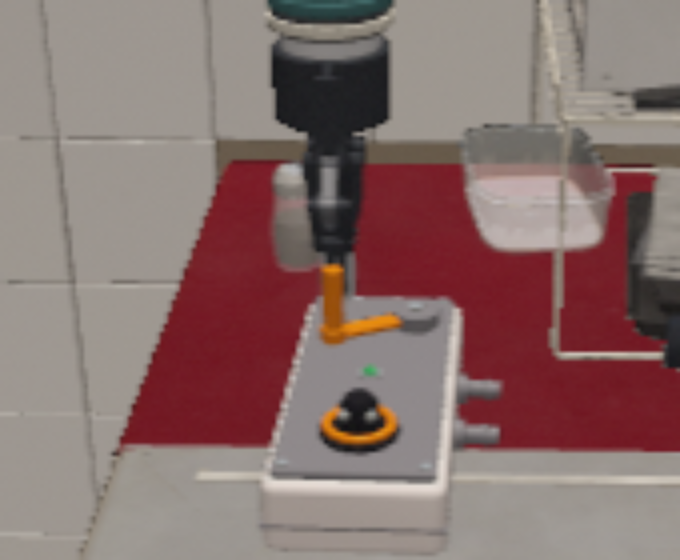

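>>> step_arm(dr=[[0,0,0],[0,0,0],[0,0,0],[0,0,0],[0,0,0],[0,0,0]], travel=[[0,-0.06,0],[0,0,-0.8],[0,0,-1],[0,0,-0.8],[0,0,0],[0,0,0]], gripper=[0,0,0,0,0,0])

```text
time_s: 6.08
tcp_pos: [0.498, 0.0596, 0.2288]
tcp_rot: [0.0, 1.0, 0.0, -0.001]
ft_force: [-0.4, -0.2, -0.3]
grip_width: 0.0
```

```bash
python3 - <<'E'
from h import *
c=grab('side','side3'); im=c['color'][120:260,160:330,::-1]; cv2.imwrite('pics/side3z.png',cv2.resize(im,None,fx=4,fy=4))
E
```

```text
(no output)
```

View pics/side3z.png

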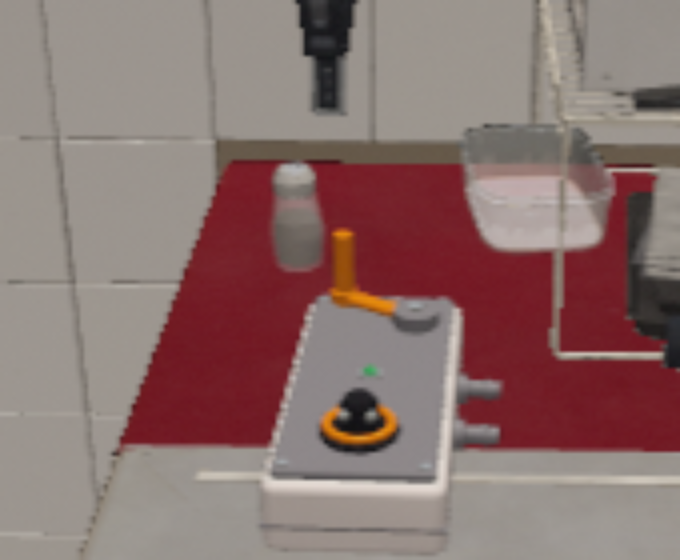

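The lever reached its stop: the post was at (333,300) in the crop with its arm swung, at 22 N. Once released it sprang back to (343,262). On to the cap.

>>> step_arm(dr=[[0,0,0],[0,0,0],[0,0,0],[0,0,0],[0,0,0],[0,0,0],[0,0,0],[0,0,0]], travel=[[-0.16,0.96,0],[-0.16,0.96,0],[-0.16,0.96,0],[-0.16,0.96,0],[-0.16,0.96,0],[-0.16,0.96,0],[-0.16,0.94,0],[0,0,0]], gripper=[0.75,0.75,0.75,0.75,0.75,0.75,0.75,0.75], force=30)

```text
time_s: 7.12
tcp_pos: [0.4418, -0.2777, 0.2276]
tcp_rot: [-0.0, 1.0, -0.002, -0.001]
ft_force: [0.1, 0.0, 0.3]
grip_width: 0.0643
```

>>> step_arm(dr=[[0,0,0],[0,0,0],[0,0,0],[0,0,0]], travel=[[0,0,0.9],[0,0,0.9],[0,0,0.9],[0,0,0]], gripper=[0.75,0.75,0.75,0.75])

```text
time_s: 7.62
tcp_pos: [0.4398, -0.2715, 0.0906]
tcp_rot: [-0.003, 1.0, 0.0, -0.004]
ft_force: [-0.3, -0.3, 0.5]
grip_width: 0.0644
```

```bash
python3 - <<'E'
from h import *
print(r.state()['tcp_pos'],r.state()['tcp_rot'])
c=grab('side','side4'); im=c['color'][200:330,130:300,::-1]; cv2.imwrite('pics/side4z.png',cv2.resize(im,None,fx=4,fy=4))
E
```

```text
[ 0.43978036 -0.2715472   0.09059109] [-3.42606700e-03  9.99985805e-01  4.94628283e-04 -4.05050172e-03]
```

View pics/side4z.png

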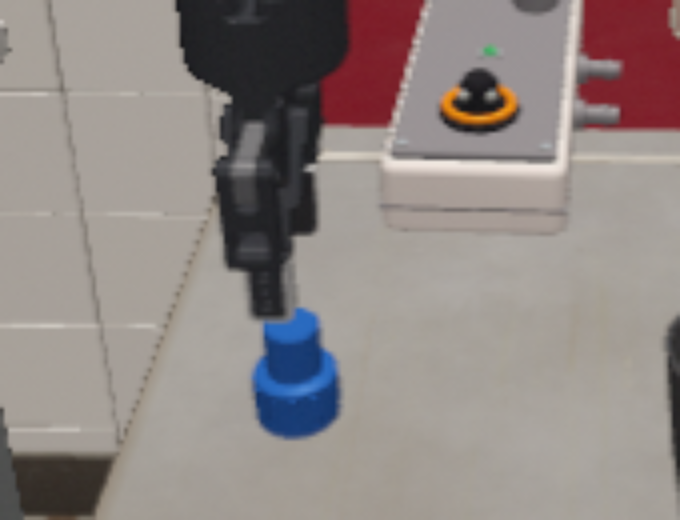

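```bash
python3 - <<'E'
from h import *
c=load('side4')
hsv=cv2.cvtColor(c['color'],cv2.COLOR_RGB2HSV); m=cv2.inRange(hsv,(100,120,60),(130,255,255)); m[:, :180]=0;m[:,230:]=0
P=cloud(c,m>0); 
for lo,hi in((.003,.026),(.032,.052)):
    q=P[(P[:,2]>lo)&(P[:,2]<hi)]; print(len(q),q.min(0).round(4),q.max(0).round(4),((q.min(0)+q.max(0))/2).round(4))
# finger tip
u0,v0=130+267/4,200+300/4
print(plane(c,[[130+250/4,200+312/4],[130+286/4,200+316/4]],.080))
print(plane(c,[[130+293/4,200+316/4+0.5*0]],.056))
yy,xx=np.mgrid[0:420,0:560]
mm=(xx>=190)&(xx<=203)&(yy>=268)&(yy<=278); Q=cloud(c,mm); print(np.median(Q,0))
E
```

```text
187 [ 0.4197 -0.2996  0.0031] [ 0.4609 -0.2759  0.026 ] [ 0.4403 -0.2878  0.0146]
106 [ 0.4285 -0.2913  0.0321] [ 0.4549 -0.276   0.0518] [ 0.4417 -0.2836  0.0419]
[[ 0.42788049 -0.30123209  0.08      ]
 [ 0.44540865 -0.30394208  0.08      ]]
[[ 0.44185722 -0.27291343  0.056     ]]
[ 0.44008855 -0.31598004  0.1009277 ]
```

>>> step_arm(dr=[[0,0,0],[0,0,0],[0,0,0],[0,0,0]], travel=[[0.03,0.08,0],[0,0,0.4],[0,0,0.48],[0,0,0]], gripper=[0.75,0.75,0.75,0.75])

```text
time_s: 8.18
tcp_pos: [0.4448, -0.2793, 0.0508]
tcp_rot: [0.0, 1.0, 0.0, 0.0]
ft_force: [-0.5, 0.5, 0.4]
grip_width: 0.0641
```

>>> step_arm(dr=[[0,0,0],[0,0,0],[0,0,0]], travel=[[-0.06,-0.06,0],[0,0,0],[0,0,0]], gripper=[0.75,0.75,0.75])

```text
time_s: 8.55
tcp_pos: [0.442, -0.2764, 0.0511]
tcp_rot: [0.0, 1.0, 0.0, 0.001]
ft_force: [-0.1, 1.0, -0.9]
grip_width: 0.0638
```

Lower 4 mm more, then close gently and then firmly.

>>> step_arm(dr=[[0,0,0],[0,0,0],[0,0,0],[0,0,0],[0,0,0],[0,0,0],[0,0,0]], travel=[[0,0,0.08],[0,0,0],[0,0,0],[0,0,0],[0,0,0],[0,0,0],[0,0,0]], gripper=[0.75,0.75,0.3,0.25,0.25,0.2,0.2], force=30)

```text
time_s: 9.43
tcp_pos: [0.4416, -0.2761, 0.0463]
tcp_rot: [-0.0, 1.0, 0.0, 0.0]
ft_force: [0.1, 0.4, 0.6]
grip_width: 0.0271
```

>>> step_arm(dr=[[0,0,0],[0,0,0],[0,0,0]], travel=[[0,0,0],[0,0,0],[0,0,0]], gripper=[0,0,0], force=90)

```text
time_s: 9.8
tcp_pos: [0.4416, -0.2761, 0.0464]
tcp_rot: [0.0, 1.0, 0.0, 0.0]
ft_force: [-0.2, 0.5, 3.9]
grip_width: 0.0258
```

>>> step_arm(dr=[[0,0,0],[0,0,0],[0,0,0],[0,0,0],[0,0,0]], travel=[[0,0,-0.4],[0,0,-0.7],[0,0,-0.7],[0,0,-0.6],[0,0,0]], gripper=[0,0,0,0,0])

```text
time_s: 10.42
tcp_pos: [0.4429, -0.2771, 0.1682]
tcp_rot: [0.001, 1.0, 0.0, 0.002]
ft_force: [1.1, -0.5, -0.9]
grip_width: 0.0254
```

>>> step_arm(dr=[[0,0,0],[0,0,0],[0,0,0],[0,0,0],[0,0,0],[0,0,0],[0,0,0]], travel=[[0.27,-0.66,0],[0.27,-0.66,0],[0.27,-0.66,0],[0.27,-0.66,0],[0.27,-0.66,0],[0.27,-0.66,0],[0,0,0]], gripper=[0,0,0,0,0,0,0])

```text
time_s: 11.3
tcp_pos: [0.5222, -0.0758, 0.1647]
tcp_rot: [-0.001, 1.0, 0.002, -0.001]
ft_force: [0.2, -0.2, -0.4]
grip_width: 0.0253
```

```bash
python3 - <<'E'
from h import *
s=r.state();print(s['tcp_pos'],s['tcp_rot'],s['ft_force'],s['grip_width'])
c=grab('side','side5'); im=c['color'][120:260,160:330,::-1]; cv2.imwrite('pics/side5z.png',cv2.resize(im,None,fx=4.5,fy=4.2))
hsv=cv2.cvtColor(c['color'],cv2.COLOR_RGB2HSV); m=cv2.inRange(hsv,(100,120,40),(130,255,255)); m[:,:200]=0;m[:,300:]=0
n,l,st,ce=cv2.connectedComponentsWithStats(m); i=1+np.argmax(st[1:,4]);print(st[i])
P=cloud(c,l==i); print(P.min(0),P.max(0))
E
```

```text
[ 0.52215246 -0.0758473   0.16474372] [-6.18127444e-04  9.99997805e-01  1.68905013e-03 -1.07463214e-03] [ 0.17728992 -0.15469226 -0.40634078] 0.025326580420571152
[240 193  18  18 234]
[ 0.50070525 -0.09982746  0.11750415] [ 0.54104124 -0.06839113  0.1565731 ]
```

View pics/side5z.png

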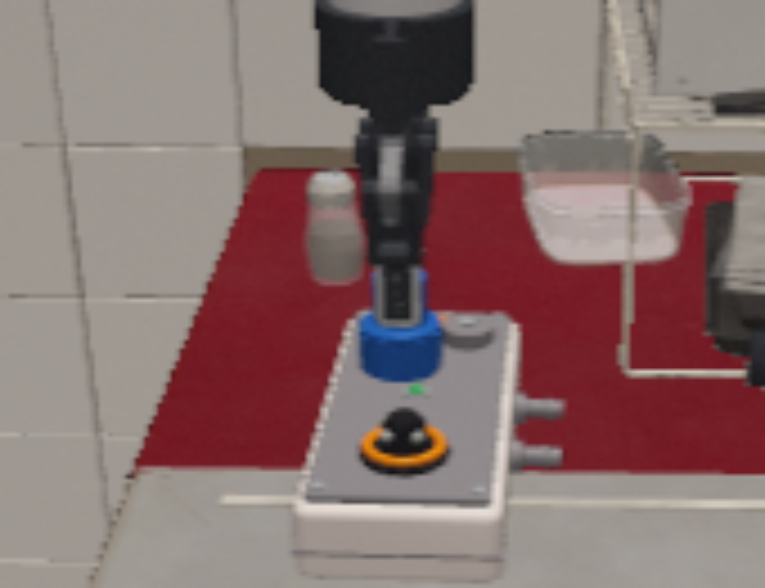

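The cap is held upright at (400,340) in the crop. Its x and y ranges match the ring's to within about 1 mm, so I'll lower it to just above the balls.

>>> step_arm(dr=[[0,0,0],[0,0,0],[0,0,0],[0,0,0],[0,0,0]], travel=[[0,0.02,0.2],[0,0,0.2],[0,0,0.2],[0,0,0.13],[0,0,0]], gripper=[0,0,0,0,0], force=110)

```text
time_s: 11.98
tcp_pos: [0.522, -0.0791, 0.1291]
tcp_rot: [-0.0, 1.0, 0.0, -0.001]
ft_force: [-0.1, -0.6, -0.2]
grip_width: 0.0245
```

>>> step_arm(dr=[[0,0,0],[0,0,0]], travel=[[0,0,0],[0,0,0]], gripper=[0,0])

```text
time_s: 12.22
tcp_pos: [0.5228, -0.0791, 0.1302]
tcp_rot: [0.0, 1.0, 0.0, 0.0]
ft_force: [-0.4, 0.3, -0.3]
grip_width: 0.0247
```

>>> step_arm(dr=[[0,0,0],[0,0,0],[0,0,0],[0,0,0]], travel=[[0,0,0.04],[0,0,0.04],[0,0,0.04],[0,0,0]], gripper=[0,0,0,0])

```text
time_s: 12.72
tcp_pos: [0.523, -0.0782, 0.1244]
tcp_rot: [-0.001, 1.0, -0.0, 0.001]
ft_force: [0.5, 2.6, 5.3]
grip_width: 0.025
```

>>> step_arm(dr=[[0,0,0],[0,0,0],[0,0,0]], travel=[[0,0,0.04],[0,0,0.02],[0,0,0]], gripper=[0,0,0])

```text
time_s: 13.1
tcp_pos: [0.5228, -0.0782, 0.1212]
tcp_rot: [-0.001, 1.0, -0.0, 0.0]
ft_force: [0.5, 4.3, 4.0]
grip_width: 0.0245
```

>>> step_arm(dr=[[0,0,0],[0,0,0],[0,0,0],[0,0,0]], travel=[[0,-0.015,0],[0,0,0.04],[0,0,0.04],[0,0,0]], gripper=[0,0,0,0])

```text
time_s: 13.6
tcp_pos: [0.5222, -0.078, 0.116]
tcp_rot: [-0.0, 1.0, 0.0, -0.0]
ft_force: [2.1, 4.6, -5.1]
grip_width: 0.0252
```

>>> step_arm(dr=[[0,0,0],[0,0,0],[0,0,0]], travel=[[0,0,0.04],[0,0,0.02],[0,0,0]], gripper=[0,0,0])

```text
time_s: 13.98
tcp_pos: [0.5225, -0.0781, 0.1142]
tcp_rot: [-0.0, 1.0, 0.0, 0.0]
ft_force: [1.0, 3.9, 4.3]
grip_width: 0.025
```

>>> step_arm(dr=[[0,0,0],[0,0,0],[0,0,0],[0,0,0]], travel=[[0,0,0.03],[0,0,0.03],[0,0,0],[0,0,0]], gripper=[0,0,0,0])

```text
time_s: 14.48
tcp_pos: [0.5228, -0.0782, 0.112]
tcp_rot: [-0.0, 1.0, 0.0, 0.0]
ft_force: [-1.7, 5.5, 13.0]
grip_width: 0.0248
```

>>> step_arm(dr=[[0,0,0],[0,0,0],[0,0,0],[0,0,0]], travel=[[0,0,0.03],[0,0,0.02],[0,0,0],[0,0,0]], gripper=[0,0,0,0])

```text
time_s: 14.98
tcp_pos: [0.523, -0.0782, 0.1115]
tcp_rot: [0.0, 1.0, 0.0, 0.001]
ft_force: [-7.1, 6.6, 33.4]
grip_width: 0.0247
```

```bash
python3 - <<'E'
from h import *
s=r.state();print(s['tcp_pos'],s['ft_force'],s['grip_width'])
c=grab('side','side6'); im=c['color'][120:260,160:330,::-1]; cv2.imwrite('pics/side6z.png',cv2.resize(im,None,fx=4.5,fy=4.2))
t=grab('top','top6')
hsv=cv2.cvtColor(c['color'],cv2.COLOR_RGB2HSV); m=cv2.inRange(hsv,(100,120,40),(130,255,255)); m[:,:200]=0;m[:,300:]=0
P=cloud(c,m>0); print(P.min(0),P.max(0)); print(r.state()['ft_force'])
E
```

```text
[ 0.52301645 -0.07820791  0.11148199] [-7.14276791  6.57774268 33.35551847] 0.024706222869977347
[ 0.49624525 -0.10282908  0.05927988] [ 0.54061506 -0.01729875  0.12166673]
[-6.61088739  7.12165207 32.8612858 ]
```

View pics/side6z.png

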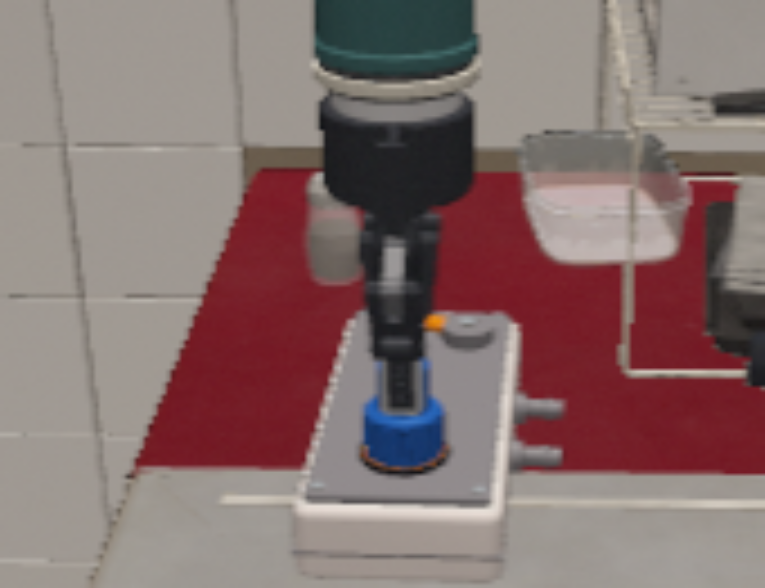

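The cap is fully down at (403,430) in the crop, with only a thin line of the ring showing, and the push is 33 N against the stop. I'll ease off slightly and keep a firm push.

>>> step_arm(dr=[[0,0,0],[0,0,0],[0,0,0],[0,0,0]], travel=[[0,0,-0.02],[0,0,0],[0,0,0],[0,0,0]], gripper=[0,0,0,0])

```text
time_s: 15.58
tcp_pos: [0.5229, -0.0782, 0.1117]
tcp_rot: [0.0, 1.0, 0.0, 0.001]
ft_force: [-5.4, 7.0, 24.9]
grip_width: 0.0248
```

>>> step_arm(dr=[[0,0,0],[0,0,0],[0,0,0],[0,0,0]], travel=[[0,0,0],[0,0,0],[0,0,0],[0,0,0]], gripper=[0,0,0,0])

```text
time_s: 16.08
tcp_pos: [0.5229, -0.0782, 0.1117]
tcp_rot: [0.0, 1.0, 0.0, 0.001]
ft_force: [-4.2, 6.0, 24.6]
grip_width: 0.025
```

```bash
python3 - <<'E'
from h import *
t=load('top6'); 
for n,a in (('shaker',(182,269)),('jar',(339,172))):
    d=np.abs(load('top0')['color'].astype(int)-t['color'])[a[1]-14:a[1]+14,a[0]-14:a[0]+14].mean(); print(n,d)
E
```

```text
shaker 1.031887755102041
jar 0.9017857142857143
```

View pics/top6.png

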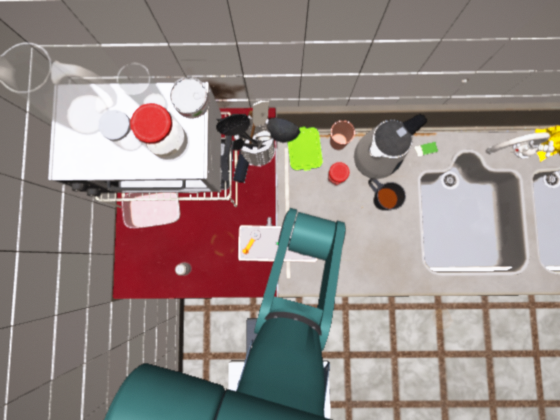

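The top view shows the shaker (182,269) and the jar (339,172) where they were, and the lever at rest near (248,245). The push is steady at about 25 N, so I'm handing the job in.

```bash
python3 -c "
from plant import r,job_done
print(job_done()); s=r.state(); print(s['time_s'],s['tcp_pos'],s['ft_force'])"
```

```text
the job is handed in; nothing more can be done
None
the job is handed in; nothing more can be done
```

The filter change is done and the job is handed in, at about 16 s of the 48 s allowed.

- **Lever:** I pushed it to its stop; the force jumped to about 22 N with no further travel. I then lifted the fingers clear, and the pictures show it sprang back to rest.
- **Cap:** I gripped the blue cap by its knob and pressed it onto the stud. The force dropped from about +5 N to −5 N and then rose again, which I take as the click. I pressed on until the ring met its stop, where the push reached 33 N, then eased off to a steady 25 N or so. The arm was still holding that with a 110 N grip when I handed in.
- **Last checks:**
  - By the tool height, the cap centre was about 7 mm above the stud's top, as expected with the ring on its stop.
  - The top view taken just before I eased off shows the shaker and the jar unmoved.
  - There was a small sideways force on the cap, about 4–7 N, from roughly half a millimetre of misalignment.
  - The ring's squeeze was judged only from tool height, force and the side picture, not measured directly.
  - I got no force or position reading after handing in.

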